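# Stand a leaning stone slab on edge to dry

### The job

Take the wet limestone slab that leans on the wooden easel and stand it upright on its long edge across the two dark battens of the drying rack, square to the battens, overhanging both about equally, with clear air (at least 30 mm) between it and the smaller slab already drying there. Wet stone bruises and chips: pinch it lightly, with no more than about 30 N on each finger, and set it down gently rather than dropping it. Leave the smaller slab, the two loose chisels and the brush between rack and easel where they are.

Things in the scene. Friction and masses are not known exactly. Their poses are not given: they have to be found in the camera images.
- slab: the slab to stand up: plain limestone, 20 mm thick (its x) by 140 mm long (its y) by 110 mm high (its z), about 0.66 kg. Origin: centre of its lower long edge face. At the start it leans back on the easel, its z axis tilted 30 degrees from vertical, its upper long edge towards the robot's side; the upper 50 mm is free of the easel on both faces
- slab_mid (a point): the centre of the slab, 55 mm up its z axis from its origin
- easel: fixed wooden easel, base 140 x 150 mm, 135 mm high. Origin: centre of the base's underside; x points to the side the slab faces. The slab's lower edge starts on a ledge 30 mm along x and 80 mm up, behind an 8 mm high lip. Two ribs, 25 mm wide, centred 50 mm either side of the middle, back its lower 60 mm
- rack: fixed drying rack: plywood board 270 (x) by 170 (y) by 12 mm with two dark wooden battens along x, 250 mm long, 18 mm wide, at y = -45 and +45 mm, tops 28 mm above the origin. Origin: centre of the board's underside. A slab stands across both battens, its length along the rack's y
- small_slab: the smaller limestone slab already standing on edge across the battens, near the rack's -x end: 22 mm thick (x), 120 mm long (y), 78 mm high (z), loose. Origin: centre of its underside
- chisel_a: loose steel chisel lying on the bench, 190 mm long (x), 18 mm thick; origin at mid-length on the bench
- chisel_b: loose steel chisel, 170 mm long (x), with a wider 28 mm blade; origin at mid-length on the bench
- brush: loose wooden brush lying bristles down, 50 x 170 x 46 mm (length along y); origin: centre of its underside
Not all that is in view belongs to the job. Leave any blue look-alike of the slab alone.

How it is judged (in metres and radians):
At the end, for the whole second after the job is handed in: The slab rests released on both battens on a long edge: upright within 4 degrees, square within 11, centred across within 25 mm, at resting height within 4 mm, its centre at least 45 mm from the smaller slab's, which still stands within 15 mm of its start (x of slab_mid in the frame of rack between -0.125 and 0.125 m and y of slab_mid in the frame of rack between -0.025 and 0.025 m and z of slab_mid in the frame of rack between 0.079 and 0.087 m and angle between the z axis of slab and the z axis of rack, either way round below 0.07 rad and angle between the y axis of slab and the y axis of rack, either way round below 0.2 rad and horizontal distance between slab_mid and small_slab above 0.045 m and linear speed of slab below 0.01 m/s and angular speed of slab below 0.05 rad/s and angle between small_slab's own z axis and vertical below 0.07 rad and distance of small_slab from where it was at the start of the episode below 0.015 m); the robot touches nothing.
It fails at once if the slab is squeezed: the two fingers' contact forces on it add up to more than 90 N (contact force between the fingers and slab above 90 N).
It fails at once if the slab is knocked or pressed hard on the rack: more than 40 N between them (contact force between slab and rack above 40 N).
It fails at once if the slab is dropped: it falls at over 0.4 m/s (a drop of some 8 mm) with no finger on it (contact force between the fingers and slab below 0.2 N and linear speed of slab above 0.4 m/s).
It fails at once if the smaller slab, a chisel or the brush is moved by more than 20 mm (distance of any of small_slab, chisel_a, chisel_b, brush from where it was at the start of the episode above 0.02 m).
It also fails if it takes over 42 s, if anything falls off the work surface, if the arm or the gripper's body presses on something with over 40 N, if the wrist force passes 120 N, or if a joint passes its speed limit or range.

### The arm

A 6-joint arm with a two-finger parallel gripper is mounted at the origin on the work surface. World frame = base frame: x ahead of the robot, y to its left, z up, the work surface at z = 0. Lengths are in mm, angles in rad, forces in N, time in s.
With the tool pointing down it reaches from about 350 to 775 mm from the base axis. Payload 7.3 kg.
Tool frame: the origin (TCP) lies on the centre line of the jaws, within the pads' length; the fingertips stand bot.tip_reach ahead of it and the grasp point (between the pads) lies 6 mm ahead of it (bot.tip_reach is the distance from the TCP to the fingertips, in mm); z points along the fingers, y is the direction in which the jaws open and shut (so a half turn about z gives the same grasp; the last joint's range is limited). The gripper opens to 92 mm and grips with 3 to 60 N. Pads are 19 mm wide; open, the fingers measure 130 mm over their backs; the gripper's body (75 mm by 190 mm) begins 47 mm behind the grasp point.
Start: joints at [0.987, 0.342, 1.524, -0, 1.275, -0.146], TCP at [222.56, 475.51, 251.741] pointing down, gripper open.
Joint ranges: [-2.53, 2.53], [-0.77, 2.02], [0.04, 2.7], [-1, 4.14], [0.28, 2.66], [-3.11, 3.11]. Speed limits (rad/s): [2.57, 2.57, 3.14, 3.14, 3.14, 3.14].

### API

Orientations are given as [roll, pitch, yaw] about the fixed x, y, z axes, in that order (R = Rz(yaw) Ry(pitch) Rx(roll)).
In Python, from plant import bot gives the robot as it stands.
- The arm moves only by the tool step_arm, never from a script. Its argument "deltas" is a list of rows, each a list of 6 numbers: the shift along the tool's x, y, z in mm, then the turn, a rotation vector about the tool's x, y, z in rad. A call has 1 to 5 rows; each row is the pose to reach, as a shift and turn from the pose commanded when the call began, along the tool's axes at that moment; what a row does not reach only later rows make up. A row lasts 1/12 s, in which the tool goes at most 41.7 mm and 7.16 degrees, less where a joint would pass 70% of its speed; a pose out of reach is approached as far as the arm can. A call with a gripper value outside its range is refused whole. "fingers" is the finger opening in mm, from 0 to 91.8, set as the call begins (left out, the last holds). The fingers move at their own pace and stop on an object; the grip force is fixed at half the most. Time passes only in rows, so rows that repeat a pose let the fingers close. It gives the time, the measured TCP pose, the force and the opening at its end, in the units of the state.
- bot.get_obs(): the state, without advancing time (a new reading comes with each control period).
- bot.capture(name): name is "scene" or "top" or "wrist"; returns a dict with "color" (400x640x3 uint8, red, green, blue), "fx", "fy", "cx", "cy" (pixels), "R" (3x3) and "t" (3): a world point X has camera coordinates R X + t. Camera axes: x right, y down, z forward; pixel columns grow to the right and rows downward; lengths in mm; the calibration is good to about 2 mm. The wrist camera is an equidistant fisheye: a pixel r from the principal point sees the ray r / f radians off the axis. A picture is of the moment at which its call begins. There is no depth.
- bot.close_job(): hands the job in, once; it reports no verdict.
Trained networks look in a picture, given as the dict that the camera call returned (one of the last four; its "shot" number tells which), for a name from the list of things; names that differ only in an ending like _2 or _b are one class to them, and where a whole thing is asked for, a point or a joint stands for the part that bears it (a point fixed in the world has none). Each returns a list of dicts, best first, with "p" (0 to 1); they miss things now and then, are a little off and sometimes report something else, mostly with a low value. They report only what shows in the picture. A call takes as long as a camera call. They do not tell look-alikes from the thing itself.
- bot.boxes_of(query, picture): "rect" ([centre column, centre row, width, height] in pixels, round what is visible of it).
The state is a dict: "time": time; "joint_positions": joint angles; "dq": joint speeds; "tau": joint torques, N m; "tool_pos": TCP position; "tcp_rot": TCP orientation; "contact_force": force on the tool from outside, world axes, zero at the start; "moment": the same for the moment, N m; "grip_width": finger opening in mm.
Only numpy, scipy, OpenCV 4.12 (cv2) and the standard library are available. Lean on these libraries where they do the work, as an engineer would, in place of code of your own. Each camera call takes 0.05 s, during which the arm holds its last target. There are 200 camera calls.

## Working session

There is one attempt and no reset: what is moved stays moved. The work goes in short steps, Python scripts to look and compute and a tool call to move; the robot and the scene stay as the last step left them, time stands still between calls to the robot, and variables do not carry over. Pictures are saved under pics/ and viewed, about 8 in all and at most 12, crops included, and the job is handed in when it is done.

Besides the shell and the picture viewer there is one more tool, called after ">>>" as name(argument=value, ...), one argument or row to a line, values as JSON. step_arm: Moves the arm, as the interface text tells. Its arguments: {"type":"object","properties":{"deltas":{"type":"array"},"fingers":{"type":"number"}},"required":["deltas"]}

```bash
ls; mkdir -p pics; python3 - <<'E'
from plant import bot
import cv2
o=bot.get_obs(); print(o, bot.tip_reach)
for n in ("scene","top"):
    c=bot.capture(n); cv2.imwrite(f"pics/{n}0.png",c["color"][:,:,::-1])
    print(n,c["fx"],c["fy"],c["cx"],c["cy"],c["R"],c["t"])
    for q in ("slab","easel","rack","small_slab","chisel_a","brush"):
        print(q,[(round(d["p"],2),[round(v) for v in d["rect"]]) for d in bot.boxes_of(q,c)])
E
```

```text
pics
{'time': 0.0, 'joint_positions': array([ 9.87021848e-01,  3.42710759e-01,  1.52505170e+00, -1.44008624e-05,
        1.27538237e+00, -1.46013170e-01]), 'dq': array([-1.42053329e-04,  1.13870715e-03, -6.03767887e-05, -8.85100018e-04,
        1.39891419e-03, -1.45637710e-04]), 'tau': array([ 1.62822944e-03, -4.31243563e+01, -2.44223714e+01,  7.19022285e-02,
        5.58769866e-02, -1.33258973e-04]), 'tool_pos': array([222.33187456, 475.17755829, 251.03903506]), 'tcp_rot': array([-3.14005499e+00, -2.12210058e-04,  2.70383539e+00]), 'contact_force': array([0.13199293, 0.15179854, 0.50559108]), 'moment': array([-0.00942623,  0.04674944,  0.01341492]), 'grip_width': 92.09807611228847} 25.0
scene 442.1922416537967 442.1922416537967 325.05832024891146 200.36420199761793 [[ 0.39551246  0.9184558   0.00297086]
 [ 0.73224699 -0.31336995 -0.60465992]
 [-0.55442244  0.24132594 -0.79647822]] [-133.98895352 -327.98556544 1443.89491085]
slab [(0.94, [225, 202, 56, 49]), (0.87, [209, 315, 79, 79]), (0.56, [288, 233, 69, 51]), (0.25, [291, 269, 70, 53])]
easel [(0.93, [290, 270, 68, 55])]
rack [(0.7, [290, 271, 69, 46]), (0.66, [421, 203, 112, 86])]
small_slab [(0.82, [400, 163, 44, 35])]
chisel_a [(0.93, [333, 204, 30, 48]), (0.55, [350, 197, 51, 46]), (0.49, [398, 162, 43, 38])]
brush [(0.68, [369, 257, 71, 44])]
top 500.4600267917344 500.4600267917344 319.2154829075501 193.52815459652675 [[ 0.0012439  -0.99994325  0.01058027]
 [-0.98535819 -0.00302948 -0.1704701 ]
 [ 0.17049248 -0.01021331 -0.98530604]] [-107.70560839  510.1584043  1466.59728886]
slab [(0.89, [351, 168, 52, 25]), (0.85, [380, 252, 60, 42]), (0.77, [417, 162, 50, 54])]
easel [(0.7, [349, 175, 57, 52])]
rack [(0.89, [224, 193, 59, 94])]
small_slab [(0.66, [224, 214, 47, 12])]
chisel_a [(0.86, [293, 215, 8, 56]), (0.75, [278, 217, 16, 59])]
brush [(0.96, [290, 154, 53, 19])]
```

```bash
python3 - <<'E'
import cv2,numpy as np
a=cv2.imread("pics/scene0.png")[110:370,150:500]; b=cv2.imread("pics/top0.png")[110:290,170:460]
cv2.imwrite("pics/s1.png",cv2.resize(a,(800,594),interpolation=cv2.INTER_CUBIC))
cv2.imwrite("pics/t1.png",cv2.resize(b,(800,497),interpolation=cv2.INTER_CUBIC))
E
```

```text
(no output)
```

View pics/s1.png

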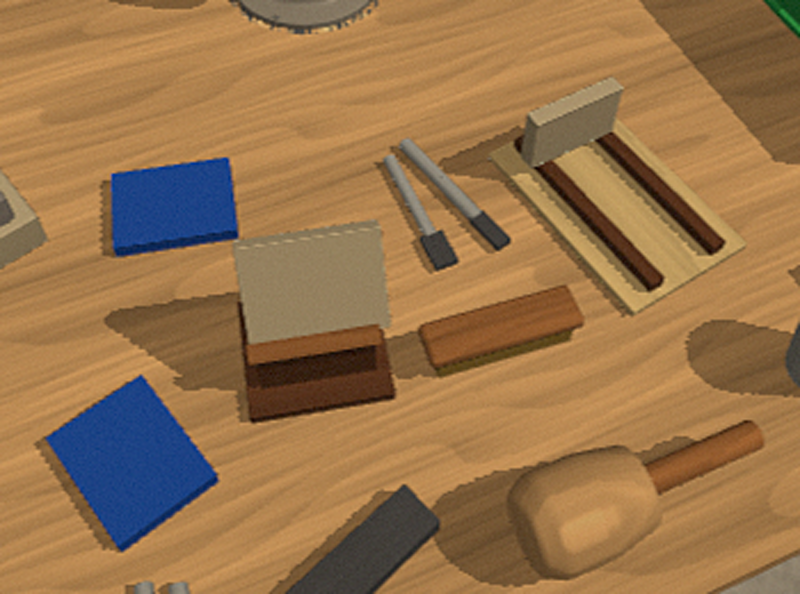

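View pics/t1.png

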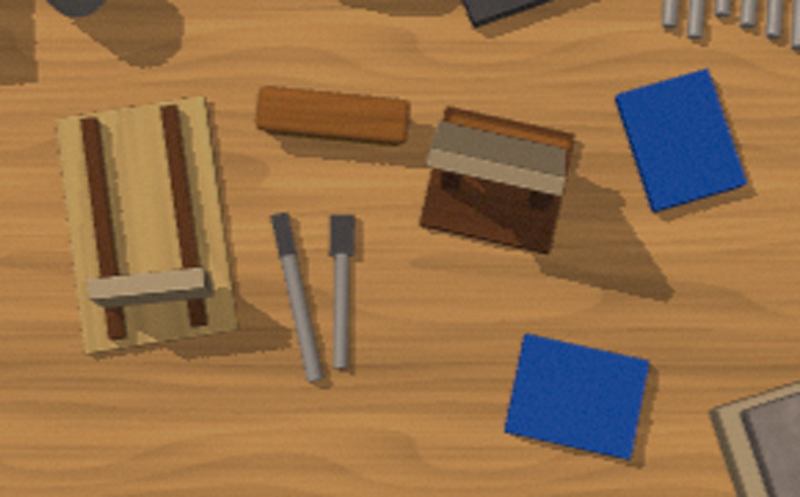

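The crops show the slab on the easel (scene crop ~310,290; top crop ~500,155) facing away from the robot. The rack is at right in the scene crop (~620,200) and at left in the top crop (~145,225), with the small slab on its near end. Two blue decoys lie flat, and the chisels and brush lie between rack and easel. I'll fit poses from these corners.

```bash
cat > h.py <<'E'
import numpy as np, cv2
from scipy.optimize import least_squares
from scipy.spatial.transform import Rotation as Ro
from plant import bot
def proj(c,X):
    P=np.atleast_2d(X)@np.array(c["R"]).T+np.array(c["t"])
    if c.get("fish"):
        r=np.hypot(P[:,0],P[:,1]);s=np.arctan2(r,P[:,2])/np.maximum(r,1e-9)
        return np.c_[c["cx"]+c["fx"]*s*P[:,0],c["cy"]+c["fy"]*s*P[:,1]]
    return np.c_[c["cx"]+c["fx"]*P[:,0]/P[:,2],c["cy"]+c["fy"]*P[:,1]/P[:,2]]
def world(p,L,tilt=0):  # p = x,y,z,yaw
    return Ro.from_euler('ZY',[p[3],-tilt]).apply(np.atleast_2d(L))+p[:3]
def fit(obs,p0,tilt=0,zprior=None,sz=2):
    # obs: list of (cam, local pts, pixels)
    def f(p):
        r=[(proj(c,world(p,L,tilt))-np.array(px)).ravel() for c,L,px in obs]
        if zprior is not None: r.append([(p[2]-zprior)/sz])
        return np.concatenate(r)
    s=least_squares(f,p0,x_scale=[1,1,1,.01],loss='soft_l1'); return s.x,f(s.x)
E
python3 - <<'E'
from h import *
S=bot.capture("scene");T=bot.capture("top")
s=lambda a:np.array(a)/2.2857+[150,110]; t=lambda a:np.array(a)/2.7586+[170,110]
np.set_printoptions(precision=2,suppress=True)
rk=[(T,[[135,85,12],[135,-85,12],[-135,-85,12],[-135,85,12]],t([(58,118),(203,97),(237,328),(88,354)])),
    (S,[[-135,85,12],[135,85,12],[135,-85,12]],0)]
# scene: far side view, image right = +y
rk[1]=(S,[[-135,-85,12],[135,-85,12],[135,85,12]],s([(490,155),(633,312),(745,243)]))
print("rack",*fit(rk,[540,170,0,.12],0,0,.5))
sm=[(T,[[11,60,78],[11,-60,78],[-11,60,78],[-11,-60,78]],t([(88,281),(205,268),(92,303),(207,290)])),
    (S,[[11,-60,78],[11,60,78],[11,-60,0],[-11,60,78],[-11,-60,78]],s([(537,124),(622,90),(533,165),(614,78),(525,116)]))]
print("small",*fit(sm,[460,170,28,.12],0,28,.5))
sl=[(T,[[10,70,110],[10,-70,110],[-10,70,110],[-10,-70,110],[10,70,0],[10,-70,0]],t([(432,150),(567,175),(428,163),(562,193),(444,122),(572,152)])),
    (S,[[10,-70,110],[10,70,110],[-10,-70,110],[-10,70,110]],s([(238,247),(384,231),(235,238),(379,221)]))]
print("slab",*fit(sl,[580,-190,80,-.2],np.pi/6,82,4))
E
```

```text
rack [524.2  190.76  -0.01   0.17] [-1.38  0.32  0.08 -0.83  0.51  0.17 -1.05  0.14 -2.04 -0.66 -0.34  0.74
  0.45  0.29 -0.03]
small [442.63 170.7   27.92   0.1 ] [-0.31 -0.71 -0.95 -0.16 -1.28 -1.1  -1.09 -0.59 -0.8   0.75 -0.13 -0.91
 -2.21  2.12 -1.62 -0.89 -0.31 -1.31 -0.15]
slab [ 602.07 -202.74   81.47   -0.26] [-0.83 -2.28 -0.74  1.41 -1.04 -0.31 -0.84  1.54 -1.24 -2.09 -2.01 -1.12
 -3.41  0.3  -1.87 -0.53 -1.88  0.38 -0.7   0.18 -0.13]
```

```bash
cat >> h.py <<'E'
def toolR(yaw,tilt):  # slab yaw/tilt -> tool R: z=-slab z, y=slab x, x = y cross z
    B=Ro.from_euler('ZY',[yaw,-tilt]).as_matrix()
    y=B[:,0];z=-B[:,2];return np.c_[np.cross(y,z),y,z]
def delta(pos,yaw,tilt,cur=None):
    o=bot.get_obs(); p0=np.array(o["tool_pos"]);R0=Ro.from_euler('xyz',o["tcp_rot"]).as_matrix()
    if cur is not None: p0,R0=cur
    R1=toolR(yaw,tilt)
    d=R0.T@(np.array(pos)-p0); w=Ro.from_matrix(R0.T@R1).as_rotvec()
    print("delta",d.round(1),w.round(4), "dist",np.linalg.norm(d).round(1),"deg",np.degrees(np.linalg.norm(w)).round(1))
E
python3 - <<'E'
from h import *
slab=[602,-202.7,81.5,-.26]
P=world(slab,[0,0,225],np.pi/6)[0];print(P)
delta(P,-.26,np.pi/6)
E
```

```text
[ 493.28112746 -173.77843791  276.35571585]
delta [-520.4 -473.3  -24.6] [-0.4353 -0.3641  1.3589] dist 703.9 deg 84.4
```

>>> step_arm(
  deltas=[
    [-520, -473, -25, -0.435, -0.364, 1.359],
    [-520, -473, -25, -0.435, -0.364, 1.359],
    [-520, -473, -25, -0.435, -0.364, 1.359],
    [-520, -473, -25, -0.435, -0.364, 1.359],
    [-520, -473, -25, -0.435, -0.364, 1.359],
  ],
  fingers=60,
)

```text
time: 1.22
tool_pos: [302.8, 281.6, 259.3]
tcp_rot: [2.92, 0.094, 2.109]
contact_force: [1.1, 0.0, -0.4]
grip_width: 63.5
```

```bash
python3 - <<'E'
from h import *
print(bot.get_obs()["tool_pos"]); delta([493,-174,276],-.26,np.pi/6)
E
```

```text
[302.8036195 281.559615  259.3059342]
delta [-488.1  -74.8   12.9] [-0.2484 -0.2084  0.7771] dist 494.0 deg 48.2
```

>>> step_arm(
  deltas=[
    [-488, -75, 13, -0.248, -0.208, 0.777],
    [-488, -75, 13, -0.248, -0.208, 0.777],
    [-488, -75, 13, -0.248, -0.208, 0.777],
    [-488, -75, 13, -0.248, -0.208, 0.777],
    [-488, -75, 13, -0.248, -0.208, 0.777],
  ],
)

```text
time: 1.63
tool_pos: [383.9, 89.7, 266.7]
tcp_rot: [2.686, 0.047, 1.512]
contact_force: [1.1, 1.4, -0.5]
grip_width: 60.0
```

```bash
python3 - <<'E'
from h import *
print(bot.get_obs()["tool_pos"]); delta([493,-174,276],-.26,np.pi/6)
E
```

```text
[383.88276314  89.69344971 266.72747982]
delta [-257.   110.4   57.2] [-0.0633 -0.0536  0.1999] dist 285.5 deg 12.4
```

>>> step_arm(
  deltas=[
    [-257, 110, 57, -0.063, -0.054, 0.2],
    [-257, 110, 57, -0.063, -0.054, 0.2],
    [-257, 110, 57, -0.063, -0.054, 0.2],
    [-257, 110, 57, -0.063, -0.054, 0.2],
    [-257, 110, 57, -0.063, -0.054, 0.2],
  ],
)

```text
time: 2.05
tool_pos: [462.9, -99.1, 273.2]
tcp_rot: [2.62, 0.002, 1.316]
contact_force: [1.3, 1.0, 0.4]
grip_width: 59.8
```

```bash
python3 - <<'E'
from h import *
print(bot.get_obs()["tool_pos"]); delta([493,-174,276],-.26,np.pi/6)
E
```

```text
[462.94902853 -99.08206143 273.17891655]
delta [-64.9  42.9  21.6] [-0.0017 -0.0005  0.0052] dist 80.8 deg 0.3
```

>>> step_arm(
  deltas=[
    [-65, 43, 22, -0.002, 0, 0.005],
    [-65, 43, 22, -0.002, 0, 0.005],
    [-65, 43, 22, -0.002, 0, 0.005],
  ],
)

```text
time: 2.3
tool_pos: [495.3, -178.7, 276.0]
tcp_rot: [2.616, 0.002, 1.306]
contact_force: [-0.1, -0.8, 0.7]
grip_width: 59.9
```

```bash
python3 - <<'E'
from h import *
print(bot.get_obs()["tool_pos"])
c=bot.capture("wrist"); cv2.imwrite("pics/w0.png",c["color"][:,:,::-1])
import pickle; pickle.dump({k:c[k] for k in("fx","fy","cx","cy","R","t")},open("w0.pkl","wb"))
print(c["fx"],c["cx"],c["cy"], -np.array(c["R"]).T@c["t"],np.array(c["R"])[2])
print([(d["p"],d["rect"]) for d in bot.boxes_of("slab",c)])
c["fish"]=1
slab=[602,-202.7,81.5,-.26]
L=[[x,y,z] for x in(10,-10) for y in(70,-70) for z in(110,0)]
print(np.c_[L,proj(c,world(slab,L,np.pi/6)).round(1)])
E
```

```text
[ 495.26897886 -178.66551369  275.96012714]
309.70691628693146 321.05549660592635 198.45773900486097 [451.16534921 -82.507765   391.10304189] [ 0.38459957 -0.41465457 -0.8247089 ]
[(0.9, [141.6, 253.3, 44.8, 21.3]), (0.69, [331.0, 267.6, 88.2, 93.5]), (0.57, [313.9, 190.6, 27.8, 164.4])]
[[ 10.   70.  110.  330.5 112.7]
 [ 10.   70.    0.  327.3 109.9]
 [ 10.  -70.  110.  329.7 270.3]
 [ 10.  -70.    0.  327.2 224.9]
 [-10.   70.  110.  305.1 112.9]
 [-10.   70.    0.  309.7 110. ]
 [-10.  -70.  110.  308.  270.4]
 [-10.  -70.    0.  311.1 224.9]]
```

View pics/w0.png

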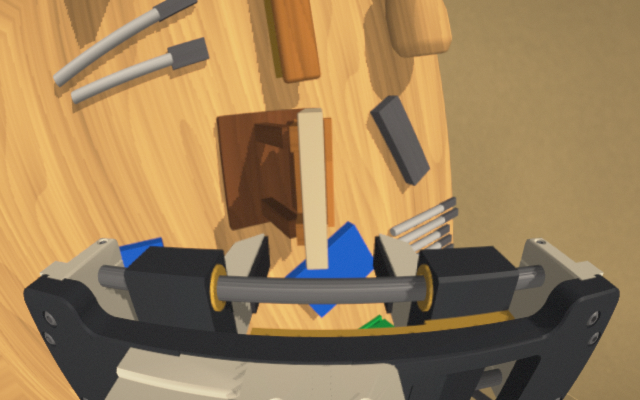

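The wrist view shows the slab's top face as a light strip from (298–323, row 108) to (306–329, row 268), about centred between the fingers. I'll extract its edges and refit.

```bash
python3 - <<'E'
from h import *
import pickle
np.set_printoptions(precision=2,suppress=True)
im=cv2.imread("pics/w0.png").astype(float); g=cv2.GaussianBlur(im,(1,5),0)
for r in (112,120,140,160,180,200,220,240,260):
    d=np.abs(np.diff(g[r,285:345],axis=0)).sum(1); a=np.argmax(d[:27]);b=27+np.argmax(d[27:])
    print(r,285+a+.5,285+b+.5,d[a].round(),d[b].round())
print([ (r,im[r,312].round()) for r in range(104,114,1)]); print([(r,im[r,318].round()) for r in range(262,276)])
E
```

```text
112 297.5 322.5 60.0 32.0
120 297.5 322.5 107.0 132.0
140 299.5 323.5 96.0 132.0
160 300.5 323.5 100.0 127.0
180 301.5 324.5 105.0 125.0
200 302.5 325.5 110.0 87.0
220 302.5 325.5 135.0 99.0
240 304.5 327.5 100.0 130.0
260 306.5 327.5 121.0 148.0
[(104, array([110., 186., 235.])), (105, array([107., 185., 235.])), (106, array([107., 180., 232.])), (107, array([ 98., 161., 214.])), (108, array([102., 142., 172.])), (109, array([112., 147., 170.])), (110, array([113., 148., 170.])), (111, array([113., 148., 171.])), (112, array([129., 172., 197.])), (113, array([142., 188., 214.]))]
[(262, array([150., 200., 222.])), (263, array([152., 200., 222.])), (264, array([150., 199., 222.])), (265, array([151., 200., 222.])), (266, array([150., 198., 222.])), (267, array([152., 200., 221.])), (268, array([153., 178., 198.])), (269, array([167., 132., 129.])), (270, array([196., 103.,  57.])), (271, array([197.,  97.,  34.])), (272, array([198.,  97.,  35.])), (273, array([198.,  98.,  33.])), (274, array([198.,  97.,  33.])), (275, array([197.,  96.,  32.]))]
```

```bash
python3 - <<'E'
from h import *
import pickle
np.set_printoptions(precision=2,suppress=True)
W=pickle.load(open("w0.pkl","rb"));W["fish"]=1
S=bot.capture("scene");T=bot.capture("top")
s=lambda a:np.array(a)/2.2857+[150,110]; t=lambda a:np.array(a)/2.7586+[170,110]
sl=[(T,[[10,70,110],[10,-70,110],[-10,70,110],[-10,-70,110],[10,70,0],[10,-70,0]],t([(432,150),(567,175),(428,163),(562,193),(444,122),(572,152)])),
    (S,[[10,-70,110],[10,70,110],[-10,-70,110],[-10,70,110]],s([(238,247),(384,231),(235,238),(379,221)])),
    (W,[[10,70,110],[-10,70,110],[10,-70,110],[-10,-70,110]],[(322.3,111.7),(297.4,111.7),(328.2,268.5),(307,268.5)])]
p,r=fit(sl,[600,-200,81,-.2],np.pi/6,82,2);print(p,r)
p2,r=fit(sl[2:],p,np.pi/6,p[2],2);print(p2,r)
for d in(80,97): # slab z coordinate of TCP: pregrasp, grasp
    P=world(p2,[0,0,d+45 if d==80 else d],np.pi/6)[0]; print(P); delta(P,p2[3],np.pi/6)
E
```

```text
[ 600.23 -199.39   78.86   -0.22] [-1.72 -0.5  -1.33  1.6  -1.73  1.51 -1.22  1.76 -2.67 -0.57 -3.15 -1.08
 -2.65  0.82 -1.61 -1.72 -1.39  0.93 -0.7  -0.93  1.03 -0.27  0.51  0.75
 -0.01 -0.44 -0.42  0.18 -1.57]
[ 599.93 -198.87   79.14   -0.22] [ 0.36 -0.46 -0.22  0.7   0.12 -0.48 -0.31  0.24  0.14]
[ 538.93 -185.28  187.4 ]
delta [-1.7 -1.3 99.8] [-0.    0.02 -0.04] dist 99.8 deg 2.3
[ 552.59 -188.32  163.15]
delta [ -1.2  -1.2 127.7] [-0.    0.02 -0.04] dist 127.8 deg 2.3
```

>>> step_arm(
  deltas=[
    [-1, -1, 35, 0, 0.01, -0.02],
    [-1, -1, 65, 0, 0.02, -0.04],
    [-1, -1, 90, 0, 0.02, -0.04],
    [-1, -1, 98, 0, 0.02, -0.04],
    [-1, -1, 98, 0, 0.02, -0.04],
  ],
)

```text
time: 2.92
tool_pos: [538.8, -183.5, 187.8]
tcp_rot: [2.623, 0.001, 1.358]
contact_force: [-0.4, -0.8, -0.4]
grip_width: 59.9
```

```bash
python3 - <<'E'
from h import *
p2=[599.9,-198.9,79.1,-.22]; o=bot.get_obs();print(o["tool_pos"],o["contact_force"])
c=bot.capture("wrist"); cv2.imwrite("pics/w1.png",c["color"][:,:,::-1]); c["fish"]=1
print(proj(c,world(p2,[[10,70,110],[-10,70,110],[10,-70,110],[-10,-70,110]],np.pi/6)).round(1))
delta(world(p2,[0,0,97],np.pi/6)[0],-.22,np.pi/6)
E
```

```text
[ 538.76382969 -183.46118247  187.83119773] [-0.35512024 -0.75221693 -0.35127638]
[[344.6 131.5]
 [303.1 131.2]
 [336.8 351.7]
 [306.6 351.5]]
delta [-1.5 -0.7 29.9] [-0.0029 -0.0022  0.0069] dist 29.9 deg 0.4
```

View pics/w1.png

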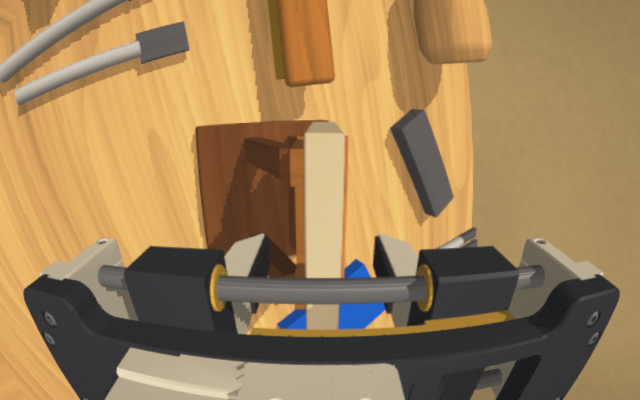

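The observed strip's far corners (345,133) and (304,133) match the prediction to about 2 px, and it is centred between the fingers. Next I descend and close.

>>> step_arm(
  deltas=[
    [-1.5, -0.7, 10, 0, 0, 0.007],
    [-1.5, -0.7, 20, 0, 0, 0.007],
    [-1.5, -0.7, 27, 0, 0, 0.007],
    [-1.5, -0.7, 30, 0, 0, 0.007],
    [-1.5, -0.7, 30, 0, 0, 0.007],
  ],
)

```text
time: 3.38
tool_pos: [552.9, -189.9, 162.5]
tcp_rot: [2.62, -0.002, 1.35]
contact_force: [0.1, -0.7, -0.5]
grip_width: 59.8
```

>>> step_arm(
  deltas=[
    [0, 0, 0, 0, 0, 0],
    [0, 0, 0, 0, 0, 0],
    [0, 0, 0, 0, 0, 0],
    [0, 0, 0, 0, 0, 0],
    [0, 0, 0, 0, 0, 0],
  ],
  fingers=26,
)

```text
time: 3.8
tool_pos: [552.9, -190.0, 163.5]
tcp_rot: [2.619, -0.001, 1.35]
contact_force: [0.1, 0.3, -0.3]
grip_width: 31.1
```

>>> step_arm(
  deltas=[
    [0, 0, 0, 0, 0, 0],
    [0, 0, 0, 0, 0, 0],
    [0, 0, 0, 0, 0, 0],
    [0, 0, 0, 0, 0, 0],
    [0, 0, 0, 0, 0, 0],
  ],
  fingers=10,
)

```text
time: 4.22
tool_pos: [552.8, -189.9, 163.3]
tcp_rot: [2.619, -0.001, 1.35]
contact_force: [-2.4, 1.0, 1.7]
grip_width: 20.3
```

>>> step_arm(
  deltas=[
    [0, 0, 0, 0, 0, 0],
    [0, 0, 0, 0, 0, 0],
    [0, 2.5, -4.3, 0, 0, 0],
    [0, 5, -8.7, 0, 0, 0],
    [0, 10, -17.3, 0, 0, 0],
  ],
)

```text
time: 4.63
tool_pos: [551.1, -188.7, 180.8]
tcp_rot: [2.626, -0.004, 1.351]
contact_force: [-0.8, 0.0, -7.6]
grip_width: 19.9
```

>>> step_arm(
  deltas=[
    [0, 5, -8.7, 0, 0, 0],
    [0, 12, -20.8, 0, 0, 0],
    [0, 20, -34.6, 0, 0, 0],
    [0, 30, -52, 0, 0, 0],
    [0, 40, -69.3, 0, 0, 0],
  ],
)

```text
time: 5.05
tool_pos: [551.7, -189.3, 262.4]
tcp_rot: [2.625, -0.002, 1.35]
contact_force: [0.6, -0.4, -6.8]
grip_width: 19.8
```

```bash
python3 - <<'E'
from h import *
o=bot.get_obs();print(o["tool_pos"],o["contact_force"],o["moment"],o["grip_width"])
rk=[524.2,190.8,0,.17]
for x,z in((35,300),(35,170)):
    P=world(rk,[x,0,z])[0];print(P);delta(P,.15,0)
E
```

```text
[ 551.67060212 -189.33337923  262.36411365] [ 0.61407482 -0.4219067  -6.81212133] [ 0.15710087  0.99289647 -0.03413737] 19.831854866441457
[558.69546684 196.72138222 300.        ]
delta [378.3 -49.4 -70.3] [ 0.5115  0.0935 -0.363 ] dist 387.9 deg 36.3
[558.69546684 196.72138222 170.        ]
delta [ 378.  -113.6   42.7] [ 0.5115  0.0935 -0.363 ] dist 397.0 deg 36.3
```

>>> step_arm(
  deltas=[
    [19, -2.5, -3.5, 0.025, 0.005, -0.018],
    [45, -6, -8.5, 0.06, 0.011, -0.044],
    [76, -10, -14, 0.1, 0.019, -0.073],
    [106, -14, -20, 0.14, 0.026, -0.102],
    [136, -18, -25, 0.184, 0.034, -0.131],
  ],
)

```text
time: 5.47
tool_pos: [554.0, -49.9, 275.5]
tcp_rot: [2.81, 0.023, 1.483]
contact_force: [0.7, -0.3, -7.1]
grip_width: 19.8
```

```bash
python3 - <<'E'
from h import *
o=bot.get_obs();print(o["tool_pos"],o["contact_force"],o["moment"],o["grip_width"])
delta([558.7,196.7,300],.15,0)
E
```

```text
[553.96435241 -49.93489414 275.45186017] [ 0.7232516  -0.29881455 -7.1419276 ] [ 0.01519966  0.64066037 -0.01644684] 19.83896155401717
delta [245.5  -6.2 -34. ] [ 0.327   0.0618 -0.2317] dist 247.9 deg 23.2
```

>>> step_arm(
  deltas=[
    [30, -0.8, -4, 0.04, 0.007, -0.028],
    [60, -1.5, -8, 0.08, 0.015, -0.057],
    [90, -2.2, -12, 0.12, 0.023, -0.085],
    [120, -3, -16, 0.16, 0.03, -0.113],
    [148, -3.7, -20, 0.196, 0.037, -0.139],
  ],
)

```text
time: 5.88
tool_pos: [557.5, 99.1, 289.9]
tcp_rot: [3.009, 0.019, 1.628]
contact_force: [1.3, -0.6, -7.2]
grip_width: 19.9
```

```bash
python3 - <<'E'
from h import *
o=bot.get_obs();print(o["tool_pos"],o["contact_force"],o["moment"],o["grip_width"])
delta([558.7,196.7,300],.15,0)
E
```

```text
[557.48673774  99.09669409 289.86265479] [ 1.31269756 -0.56023505 -7.17913063] [0.00505946 0.26895915 0.00308729] 19.93919810861539
delta [ 97.2   8.3 -11. ] [ 0.1318  0.0254 -0.0918] dist 98.1 deg 9.3
```

>>> step_arm(
  deltas=[
    [30, 2.5, -3.3, 0.04, 0.008, -0.028],
    [58, 5, -6.5, 0.078, 0.015, -0.055],
    [80, 6.8, -9, 0.108, 0.021, -0.075],
    [93, 7.9, -10.5, 0.126, 0.024, -0.088],
    [97, 8.3, -11, 0.132, 0.025, -0.092],
  ],
)

```text
time: 6.3
tool_pos: [559.4, 197.1, 299.6]
tcp_rot: [3.14, -0.0, 1.722]
contact_force: [0.8, 0.8, -7.7]
grip_width: 19.6
```

>>> step_arm(
  deltas=[
    [0, 0, 0, 0, 0, 0],
    [0, 0, 20, 0, 0, 0],
    [0, 0, 45, 0, 0, 0],
    [0, 0, 65, 0, 0, 0],
    [0, 0, 75, 0, 0, 0],
  ],
)

```text
time: 6.72
tool_pos: [558.4, 193.2, 222.5]
tcp_rot: [-3.141, 0.002, 1.718]
contact_force: [-0.0, -0.6, -7.1]
grip_width: 19.4
```

>>> step_arm(
  deltas=[
    [0, 0, 0, 0, 0, 0],
    [0, 0, 0, 0, 0, 0],
  ],
)

```text
time: 6.88
tool_pos: [560.1, 194.1, 225.9]
tcp_rot: [3.138, 0.001, 1.719]
contact_force: [0.0, 0.8, -6.1]
grip_width: 19.4
```

```bash
python3 - <<'E'
from h import *
import pickle
o=bot.get_obs();print(o["tool_pos"],o["tcp_rot"],o["contact_force"],o["moment"],o["grip_width"])
out=[]
for n in("scene","top"):
    c=bot.capture(n); pickle.dump({k:c[k] for k in("fx","fy","cx","cy","R","t")},open(n+".pkl","wb"))
    a=c["color"][:,:,::-1]; cv2.imwrite(f"pics/{n}2.png",a)
    p=proj(c,world([524,191,0,.15],[0,0,60])[0])[0]; u,v=int(p[0])-64,int(p[1])-64; u,v=max(u,0),max(v,0); print(n,u,v)
    out.append(cv2.resize(a[v:v+128,u:u+128],(400,400),interpolation=cv2.INTER_CUBIC))
w=bot.capture("wrist");pickle.dump({k:w[k] for k in("fx","fy","cx","cy","R","t")},open("w2.pkl","wb"))
cv2.imwrite("pics/w2.png",w["color"][:,:,::-1])
cv2.imwrite("pics/c2.png",np.hstack(out))
E
```

```text
[560.10095118 194.13224023 225.92302948] [3.13756259e+00 8.60638221e-04 1.71898976e+00] [ 0.02895261  0.75948741 -6.09148429] [-0.08994971 -0.01551959 -0.0204697 ] 19.40038502678205
scene 356 120
top 155 123
```

View pics/c2.png

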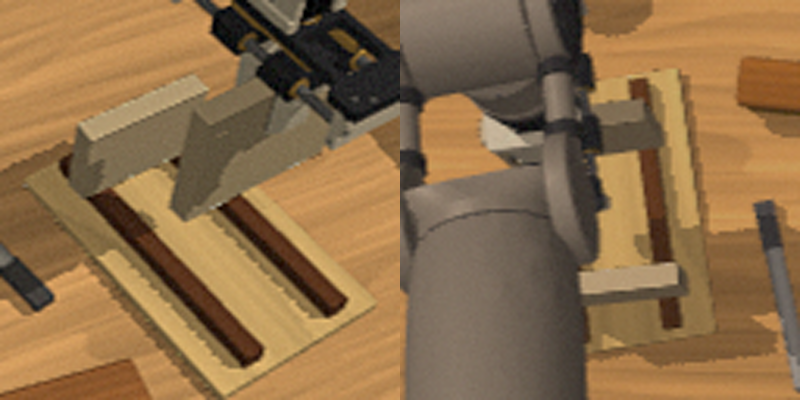

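View pics/w2.png

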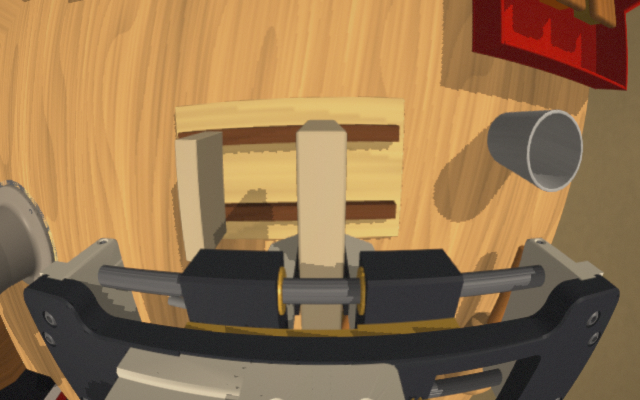

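The scene crop shows the slab upright over the rack, clear of the small slab. The wrist view shows board corners near (176,107), (404,99) and (398,236), with batten ends at x≈399 and 395. I'll refine the rack and in-hand poses from these.

```bash
python3 - <<'E'
from h import *
import pickle
np.set_printoptions(precision=2,suppress=True)
W=pickle.load(open("w2.pkl","rb"));W["fish"]=1;S=pickle.load(open("scene.pkl","rb"));T=pickle.load(open("top.pkl","rb"))
s=lambda a:np.array(a)/2.2857+[150,110]; t=lambda a:np.array(a)/2.7586+[170,110]
s2=lambda a:np.array(a)/3.125+[356,120]
rk=[(T,[[135,85,12],[135,-85,12],[-135,-85,12],[-135,85,12]],t([(58,118),(203,97),(237,328),(88,354)])),
 (S,[[-135,-85,12],[135,-85,12],[135,85,12]],s2([(25,182),(222,394),(375,302)])),
 (W,[[-135,85,12],[135,85,12],[135,-85,12]],[(176.5,107.5),(404,99),(398,236.5)])]
p,r=fit(rk,[524,190,0,.15],0,0,.5);print(p,r)
p,r=fit(rk[2:],p,0,0,.5);print("wrist only",p,r)
print("batten pred",proj(W,world(p,[[125,54,28],[125,36,28],[125,-36,28],[125,-54,28]])))
# slab in hand, wrist + scene
o=bot.get_obs()
R=Ro.from_euler('xyz',o["tcp_rot"]); tp=o["tool_pos"]
L=np.array([[x,y,z] for x in(10,-10) for y in(70,-70) for z in(110,0)])
B=toolR(0,0)
def tw(L): # slab->tool nominal
    return R.apply((L-[0,0,97])@B)+tp
print(np.c_[L,proj(W,tw(L)),(proj(S,tw(L))-[356,120])*3.125,proj(S,tw(L))])
a=cv2.imread("pics/scene2.png"); 
cr=cv2.resize(a[130:200,370:470],(800,560),interpolation=cv2.INTER_CUBIC)
for q in (proj(S,tw(L))-[370,130])*8+3.5: cv2.circle(cr,tuple(int(v) for v in q),4,(0,0,255),-1)
cv2.imwrite("pics/c3.png",cr)
E
```

```text
[523.48 192.34  -0.3    0.17] [-1.67  0.39 -0.17 -0.48 -0.22  0.6  -1.82  0.27 -1.16 -1.59 -0.4   0.77
  0.63 -0.14 -1.94  0.36  0.95 -0.07  0.68  0.77 -0.6 ]
wrist only [522.95 192.68  -0.18   0.16] [-2.27 -0.09  0.68 -0.3   0.29  0.65 -0.37]
batten pred [[399.44 126.33]
 [399.03 142.55]
 [396.19 204.62]
 [395.24 219.11]]
[[ 10.    70.   110.   348.63 133.8  359.57  50.1  471.06 136.03]
 [ 10.    70.     0.   335.53 119.87 323.26 150.94 459.44 168.3 ]
 [ 10.   -70.   110.   339.4  383.   209.87 124.89 423.16 159.97]
 [ 10.   -70.     0.   333.3  284.67 184.45 223.84 415.02 191.63]
 [-10.    70.   110.   297.07 133.79 340.57  33.84 464.98 130.83]
 [-10.    70.     0.   308.38 119.88 306.1  135.02 453.95 163.21]
 [-10.   -70.   110.   305.39 383.07 191.59 107.08 417.31 154.27]
 [-10.   -70.     0.   310.53 284.7  167.92 206.53 409.74 186.09]]
```

View pics/c3.png

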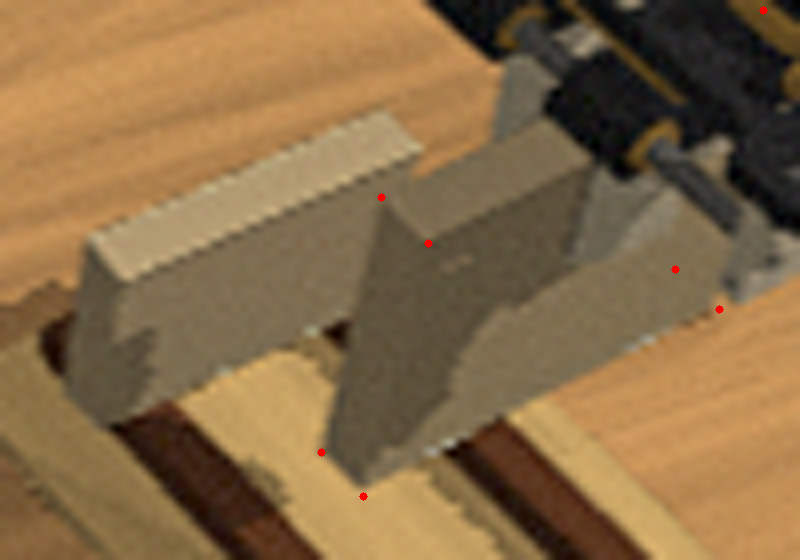

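The nominal in-hand pose matches the picture within about 1 px, with the bottom perhaps 1–2 mm higher than modelled. The rack is refined to (523, 192.5, yaw 0.165). I'll correct by 4.5 mm and 0.017 rad, then lower.

>>> step_arm(
  deltas=[
    [2, 0, 15, 0, 0, -0.008],
    [4.5, 0, 35, 0, 0, -0.017],
    [4.5, 0, 55, 0, 0, -0.017],
    [4.5, 0, 70, 0, 0, -0.017],
    [4.5, 0, 80, 0, 0, -0.017],
  ],
)

```text
time: 7.45
tool_pos: [559.5, 199.4, 145.1]
tcp_rot: [3.138, 0.001, 1.737]
contact_force: [0.7, 0.3, -6.8]
grip_width: 19.6
```

>>> step_arm(
  deltas=[
    [0, 0, 4, 0, 0, 0],
    [0, 0, 8, 0, 0, 0],
    [0, 0, 10, 0, 0, 0],
    [0, 0, 10, 0, 0, 0],
    [0, 0, 10, 0, 0, 0],
  ],
)

```text
time: 7.87
tool_pos: [560.1, 199.4, 136.5]
tcp_rot: [3.136, 0.001, 1.737]
contact_force: [0.6, -0.4, -6.9]
grip_width: 20.0
```

```bash
python3 - <<'E'
from h import *
o=bot.get_obs();print(o["tool_pos"],o["tcp_rot"],o["contact_force"],o["moment"],o["grip_width"])
c=bot.capture("scene")
a=c["color"][:,:,::-1]
cv2.imwrite("pics/c4.png",cv2.resize(a[130:230,360:480],(720,600),interpolation=cv2.INTER_CUBIC))
E
```

```text
[560.1183887  199.43416958 136.4587614 ] [3.13600054e+00 5.24705000e-04 1.73706716e+00] [ 0.6412287  -0.36194989 -6.86430127] [-0.01496344  0.01680576  0.02664457] 19.960968845588337
```

View pics/c4.png

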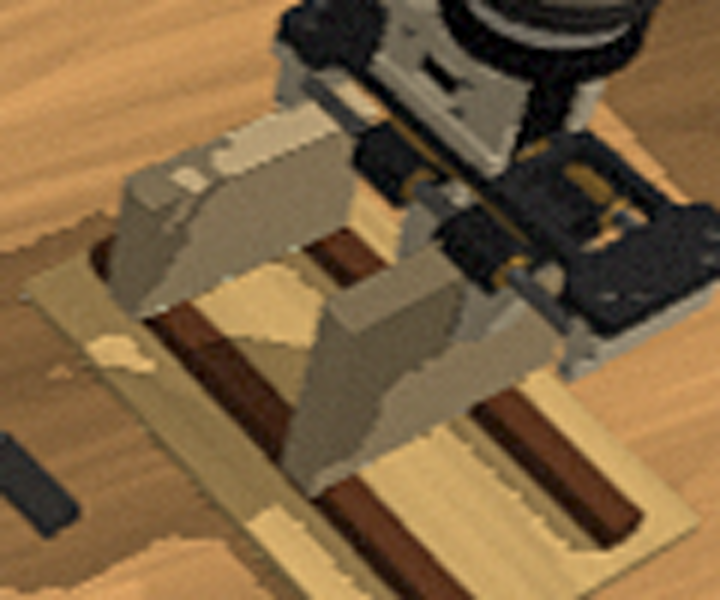

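The picture shows the slab upright and just above the battens, overhanging both about equally, with its bottom corner at (315,495). I'll keep lowering gently.

>>> step_arm(
  deltas=[
    [0, 0, 2, 0, 0, 0],
    [0, 0, 4, 0, 0, 0],
    [0, 0, 6, 0, 0, 0],
    [0, 0, 7, 0, 0, 0],
    [0, 0, 8, 0, 0, 0],
  ],
)

```text
time: 8.33
tool_pos: [559.6, 199.3, 127.4]
tcp_rot: [3.138, 0.001, 1.737]
contact_force: [-0.3, 0.5, -7.2]
grip_width: 19.5
```

>>> step_arm(
  deltas=[
    [0, 0, 0, 0, 0, 0],
    [0, 0, 0.7, 0, 0, 0],
    [0, 0, 1.4, 0, 0, 0],
    [0, 0, 1.4, 0, 0, 0],
  ],
)

```text
time: 8.67
tool_pos: [559.6, 199.3, 126.1]
tcp_rot: [3.138, 0.001, 1.737]
contact_force: [-0.8, 0.7, -7.6]
grip_width: 20.2
```

>>> step_arm(
  deltas=[
    [0, 0, 0.5, 0, 0, 0],
    [0, 0, 1, 0, 0, 0],
    [0, 0, 1, 0, 0, 0],
  ],
)

```text
time: 8.92
tool_pos: [559.6, 199.4, 125.1]
tcp_rot: [3.138, 0.001, 1.737]
contact_force: [-1.0, -0.5, -7.0]
grip_width: 20.2
```

>>> step_arm(
  deltas=[
    [0, 0, 0.5, 0, 0, 0],
    [0, 0, 1, 0, 0, 0],
    [0, 0, 1, 0, 0, 0],
  ],
)

```text
time: 9.17
tool_pos: [559.8, 199.3, 124.5]
tcp_rot: [3.137, 0.001, 1.737]
contact_force: [-0.2, -1.2, -5.3]
grip_width: 20.1
```

>>> step_arm(
  deltas=[
    [0, 0, 0.4, 0, 0, 0],
    [0, 0, 0.4, 0, 0, 0],
    [0, 0, 0.4, 0, 0, 0],
  ],
)

```text
time: 9.42
tool_pos: [559.8, 199.3, 124.4]
tcp_rot: [3.137, 0.001, 1.737]
contact_force: [-1.3, -2.2, 0.5]
grip_width: 20.0
```

>>> step_arm(
  deltas=[
    [0, 0, 0.4, 0, 0, 0],
    [0, 0, 0.4, 0, 0, 0],
    [0, 0, 0.4, 0, 0, 0],
  ],
)

```text
time: 9.67
tool_pos: [559.9, 199.2, 124.4]
tcp_rot: [3.137, 0.001, 1.737]
contact_force: [-3.1, -3.3, 5.2]
grip_width: 19.9
```

Contact is firm and light, about 12 N with the height as expected. Releasing.

>>> step_arm(
  deltas=[
    [0, 0, 0, 0, 0, 0],
    [0, 0, 0, 0, 0, 0],
    [0, 0, 0, 0, 0, 0],
    [0, 0, 0, 0, 0, 0],
    [0, 0, 0, 0, 0, 0],
  ],
  fingers=46,
)

```text
time: 10.08
tool_pos: [559.8, 199.5, 123.3]
tcp_rot: [3.137, 0.0, 1.737]
contact_force: [0.3, 0.7, 0.8]
grip_width: 44.6
```

```bash
python3 - <<'E'
from h import *
o=bot.get_obs();print(o["tool_pos"],o["contact_force"],o["grip_width"])
c=bot.capture("wrist")
cv2.imwrite("pics/w5.png",c["color"][:,:,::-1])
E
```

```text
[559.8260551  199.47484163 123.32490385] [0.25068759 0.66413764 0.80807071] 44.590906425035406
```

View pics/w5.png

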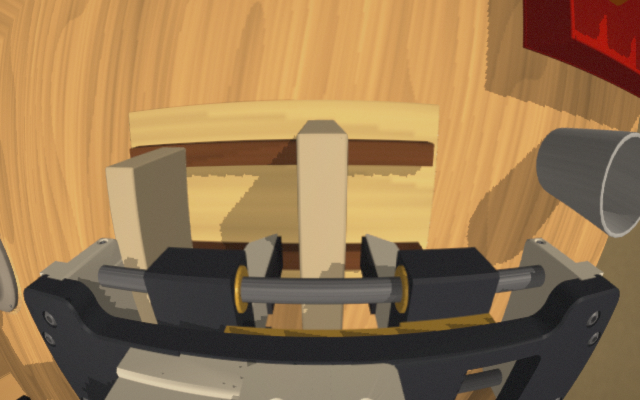

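The slab stands free and centred (272–360) between the open fingers, and the small slab has not moved. Retreating straight up.

>>> step_arm(
  deltas=[
    [0, 0, -10, 0, 0, 0],
    [0, 0, -30, 0, 0, 0],
    [0, 0, -60, 0, 0, 0],
    [0, 0, -100, 0, 0, 0],
    [0, 0, -130, 0, 0, 0],
  ],
)

```text
time: 10.55
tool_pos: [559.4, 199.5, 256.9]
tcp_rot: [3.135, 0.0, 1.737]
contact_force: [1.2, 0.3, 1.2]
grip_width: 46.4
```

>>> step_arm(
  deltas=[
    [30, 0, -5, 0, 0, 0],
    [70, 0, -10, 0, 0, 0],
    [105, 0, -20, 0, 0, 0],
    [125, 0, -20, 0, 0, 0],
    [125, 0, -20, 0, 0, 0],
  ],
)

```text
time: 10.97
tool_pos: [537.2, 326.8, 274.7]
tcp_rot: [3.136, -0.002, 1.742]
contact_force: [0.1, -0.2, -0.0]
grip_width: 45.8
```

```bash
python3 - <<'E'
from h import *
o=bot.get_obs();print(o["tool_pos"],o["contact_force"],np.abs(o["dq"]).max())
S=bot.capture("scene");T=bot.capture("top");out=[]
for c,(u,v) in((S,(356,120)),(T,(165,130))):
    a=c["color"][v:v+120,u:u+120,::-1];out.append(cv2.resize(a,(400,400),interpolation=cv2.INTER_CUBIC))
    slab=[559.8,199.4,28,.165];L=[[x,y,z] for x in(10,-10) for y in(70,-70) for z in(110,0)]
    for q in (proj(c,world(slab,L))-[u,v])*3.333+1.2: cv2.circle(out[-1],tuple(int(k) for k in q),2,(0,0,255),-1)
cv2.imwrite("pics/f.png",np.hstack(out))
d=world(slab,[0,0,0])[0][:2]-[523.2,192.5]; c,s=np.cos(.165),np.sin(.165); print("slab in rack",c*d[0]+s*d[1],-s*d[0]+c*d[1])
E
```

```text
[537.16373671 326.7636949  274.65548303] [ 0.09581814 -0.15947741 -0.03281466] 0.06456284854279846
slab in rack 37.23625288951055 0.7946513376382152
```

View pics/f.png

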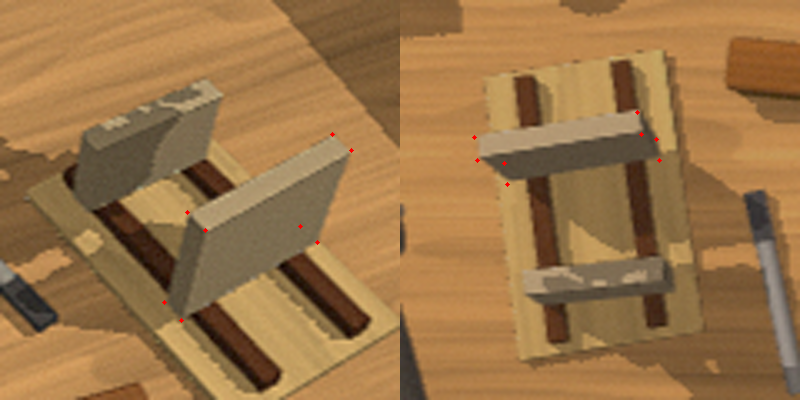

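The slab stands upright and square across both battens, matching the prediction within about 2 px in both views. The arm is clear, so I'm handing in.

```bash
python3 -c "
from plant import bot
print(bot.close_job())"
```

```text
the job is handed in; nothing more can be done
None
```

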